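# Tip a standing carton flat into its taped place on a shelf board

## Robot

A 7-joint arm with a two-finger parallel gripper is mounted at the origin on the work surface. World frame = base frame: x ahead of the robot, y to its left, z up, the work surface at z = 0. Lengths are in m, angles in rad, forces in N, time in s.
With the tool pointing down it reaches from about 0.35 to 0.9 m from the base axis. Payload 8.1 kg.
Tool frame: the origin (TCP) lies midway between the tips of the shut fingers; the grasp point (between the pads) lies 19 mm behind it; z points along the fingers, y is the line along which they close (so a half turn about z gives the same grasp; the last joint's range is limited). The gripper opens to 92 mm and grips with 3 to 60 N. Pads are 19 mm wide; open, the fingers measure 130 mm over their backs; the gripper's body (75 mm by 190 mm) begins 47 mm behind the grasp point.
Start: joints at [-1.304, 0.434, 0.025, 1.573, -0.012, 1.134, -0.075], TCP at [0.226, 0.583, 0.204] pointing down, gripper open.
Joint ranges: [-2.62, 2.62], [-0.44, 2.09], [-1.27, 1.32], [0.08, 2.57], [-1.32, 4.46], [0.12, 2], [-2.74, 2.74]. Speed limits (rad/s): [2.22, 2.22, 3.01, 3.01, 3.14, 3.14, 3.14].

## Interface

Orientations are given as a rotation vector (axis times angle).
In Python, from cell import arm gives the robot as it stands.
- The arm moves only by the tool move_arm, never from a script. Its argument "motion" is a list of rows, each an object of numbers: "tx", "ty", "tz": the shift along the tool's x, y, z normalised to -1 to 1, where 1 is 1000 mm; "twist": the turn about the tool's z normalised to -1 to 1, where 1 is pi/2 rad. In form: [{"tx": .., "ty": .., "tz": .., "twist": ..}, ...]. A call has 1 to 12 rows; each row shifts and turns the commanded pose from where the row before left it, along the tool's axes as they then stand; what a row does not reach is not made up. A row lasts 1/10 s, in which the tool goes at most 50 mm and 8.59 degrees, less where a joint would pass 70% of its speed; a pose out of reach is approached as far as the arm can. A call with a number of a shift or a turn outside -1 to 1 is refused whole. A call with a gripper value outside its range is refused whole. "gripper" is the gripper's target within -1 to 1 (shut at 1, half-way at 0, fully open at -1), set as the call begins (left out, the last holds). The fingers move at their own pace and stop on an object; "squeeze" is the grip in N (left out, the last holds). Time passes only in rows, so rows that do not move let the fingers close. It gives the time, the measured TCP pose, the force, the opening and the grip force at its end, in the units of the state.
- arm.observe(): the state, without advancing time (a new reading comes with each control period).
- arm.get_image(name): name is "scene" or "top" or "wrist"; returns the picture (420x560x3 uint8, red, green, blue); there is no depth.
- arm.calibration(name): a dict with "K" (3x3 intrinsics, pixels), "T" (4x4, takes a point from camera to world coordinates). Camera axes: x right, y down, z forward; pixel columns grow to the right and rows downward; lengths in m; the calibration is good to about 2 mm. A picture is of the moment at which its call begins: read the wrist's pose just before it. calibration takes no time and is no camera call; for the wrist camera it gives the pose at the moment of the call.
- arm.sign_off(): hands the job in; it is judged then, once.
Trained networks look in the newest picture that a camera, given by its name, has taken for a name from the list of things; names that differ only in an ending like _2 or _b are one class to them, and where a whole thing is asked for, a point or a joint stands for the part that bears it (a point fixed in the world has none). Each returns a list of dicts, best first, with "conf" (0 to 1); they miss things now and then, are a little off and sometimes report something else, mostly with a low value. They report only what shows in the picture. A call takes as long as a camera call. They do not tell look-alikes from the thing itself.
- arm.look_for(camera, query): "point" ([column, row] as shares, 0 to 1, of the picture: columns of its width, rows of its height, amid what is visible of it).
- arm.regions_of(camera, query): "region" (420x560 bool, what is visible of it) and "point" ([column, row] as shares, 0 to 1, of the picture: columns of its width, rows of its height, amid what is visible of it).
- arm.place_of(camera, query): "point" ([column, row] as shares, 0 to 1, of the picture: columns of its width, rows of its height: a listed point, or the origin of a listed thing).
The state is a dict: "clock": time; "joints": joint angles; "dq": joint speeds; "joint_efforts": joint torques, N m; "position": TCP position; "ee_rot": TCP orientation; "force": force on the tool from outside, world axes, zero at the start; "ft_torque": the same for the moment, N m; "width": opening from 0.0 (shut) to 1.0 (fully open); "gripper_force": force on a finger pad.
Only numpy, scipy, OpenCV 4.12 (cv2) and the standard library are available. Lean on these libraries where they do the work, as an engineer would, in place of code of your own. Each camera call takes 0.05 s, during which the arm holds its last target. There are 200 camera calls.

## Task

The tall carton stands in the taped rectangle on the under-sink shelf board, at the end away from the low metal stop strip, but must be stored lying down: push it near its top so that it topples towards the strip and lands on its broad side inside the tape. Then push it along the board by its foot end until its top end sits square and flush against the strip, and leave it there. Only push it, never lift or carry it, and leave the other things as they stand.

Things in the scene. Friction and masses are not known exactly. Their poses are not given: they have to be found in the camera images.
- board: Brown wooden shelf board fixed on the counter, 320 x 230 mm, 12 mm thick; origin at the centre of its underside, z up, x along its long side from the carton's end towards the stop strip. Flat pale paper tape lines, 12 mm wide, form a rectangle closed at the far end by the strip: inner edges at x = -125 mm and y = -85 and +85 mm.
- strip (a point): Foot of the carton-side face of the metal stop strip, at its middle, on the board's top: x = +125 mm, y = 0, z = 12 mm on the board, same axes. The strip is a plain fixed bar square to the board's x, 18 mm thick, 200 mm long, standing 22 mm above the board.
- carton: Tall rigid cardboard carton with a pale paper band, loose, 50 mm thick (x), 90 mm wide (y), 150 mm tall (z), about 0.35 kg. Origin: centre of its underside (foot end). Starts upright inside the tape near the board's x = -125 mm end, +x face towards the strip within 7 degrees. Pushed near the top it tips, balances at about 18 degrees, then falls by itself; lying, it slides with 1 to 5 N.
- carton_mid (a point): Centre of the carton, 75 mm above its underside.
- carton_top (a point): Centre of the carton's top end face, 150 mm from its underside.
- bottle: Bystander: white round bottle with a red cap, 64 mm in diameter, 190 mm tall, standing on the counter beyond the stop strip; origin at the centre of its underside.
- tub: Bystander: grey round tub with a white lid, 72 mm in diameter, 90 mm tall, standing on the counter beyond the stop strip; origin at the centre of its underside.
- packet: Bystander: small cardboard packet, 40 x 60 mm and 85 mm tall, standing on the counter beside the board on its +y side; origin at the centre of its underside.
- brush: Bystander: scrubbing brush lying bristles down on the counter beside the board on its -y side, 130 x 45 mm, 42 mm high; origin at the centre of its underside.
Not all that is in view belongs to the job. Leave any black look-alike of the carton alone.

How it is judged:
On the way:
1. the carton has toppled and lies on its broad side inside the tape, top end towards the strip (height (world z) of carton_mid below 0.045 m and y of carton in the frame of board between -0.042 and 0.042 m and y of carton_top in the frame of board between -0.042 and 0.042 m and x of carton in the frame of board above -0.125 m and x of carton_top in the frame of board between 0 and 0.13 m), for 0.2 s.
At the end, for the whole second after the job is handed in: The carton rests on its broad side within the taped rectangle (touching the inner 2 mm of tape is allowed), the middle of its top end within 8 mm of the strip's face, its length within 0.1 rad of the board's x axis (all of step 1 and x of carton_top in the frame of board above 0.117 m and angle between the z axis of carton and the x axis of board, either way round below 0.1 rad and linear speed of carton below 0.02 m/s).
It fails at once if the carton is lifted or carried off the board (height (world z) of carton_mid above 0.102 m or (angle between carton's own z axis and vertical above 1.35 rad and height (world z) of carton_mid above 0.075 m)).
It fails at once if the bottle is moved more than 30 mm or knocked over (distance of bottle from where it was at the start of the episode above 0.03 m or angle between bottle's own z axis and vertical above 0.5 rad).
It fails at once if the tub is moved more than 30 mm or knocked over (distance of tub from where it was at the start of the episode above 0.03 m or angle between tub's own z axis and vertical above 0.5 rad).
It fails at once if the packet is moved more than 30 mm or knocked over (distance of packet from where it was at the start of the episode above 0.03 m or angle between packet's own z axis and vertical above 0.5 rad).
It fails at once if the brush is moved more than 30 mm or knocked over (distance of brush from where it was at the start of the episode above 0.03 m or angle between brush's own z axis and vertical above 0.5 rad).
It also fails if it takes over 51 s, if anything falls off the work surface, if the arm or the gripper's body presses on something with over 40 N, if the wrist force passes 120 N, or if a joint passes its speed limit or range.

## Working session

There is one attempt and no reset: what is moved stays moved. The work goes in short steps, Python scripts to look and compute and a tool call to move; the robot and the scene stay as the last step left them, time stands still between calls to the robot, and variables do not carry over. Pictures are saved under pics/ and viewed, at most 10 in all, crops included, and the job is handed in when it is done.

Besides the shell and the picture viewer there is one more tool, called after "Request:" in YAML: its name, and indented under it one key for each argument. move_arm: Moves the arm, as the interface text tells. Scaled input: -1 to 1 covers 1000 mm each way for a shift and pi/2 rad each way for a turn. Its arguments: {"type":"object","properties":{"motion":{"type":"array","items":{"type":"object","properties":{"tx":{"type":"number"},"ty":{"type":"number"},"tz":{"type":"number"},"twist":{"type":"number"}}}},"gripper":{"type":"number"},"squeeze":{"type":"number"}},"required":["motion"]}

```bash
mkdir -p pics
cat > h.py <<'E'
import numpy as np, cv2
from cell import arm
def ray(cam,p):
    c=arm.calibration(cam);K=np.array(c["K"]);T=np.array(c["T"])
    d=T[:3,:3]@np.linalg.inv(K)@np.array([p[0],p[1],1.]);return T[:3,3],d
def onz(cam,p,z):
    o,d=ray(cam,p);return (o+d*(z-o[2])/d[2])
def proj(cam,P):
    c=arm.calibration(cam);K=np.array(c["K"]);T=np.linalg.inv(np.array(c["T"]))
    q=K@(T[:3,:3]@np.array(P)+T[:3,3]);return q[:2]/q[2]
def px(p): return np.array([p[0]*560,p[1]*420])
E
python3 - <<'E'
from h import *
np.set_printoptions(precision=3,suppress=True)
for c in("scene","top"):
    im=arm.get_image(c);cv2.imwrite(f"pics/{c}0.png",im[:,:,::-1])
    print(c,arm.calibration(c)["T"])
    for q in("board","strip","carton","carton_top","carton_mid","bottle","tub","packet","brush"):
        for r in arm.place_of(c,q)[:2]:
            p=px(r["point"]);print(q,round(r["conf"],2),p,onz(c,p,{"strip":.012,"carton":.012,"carton_top":.162,"carton_mid":.087}.get(q,0)))
s=arm.observe();print(s["clock"],s["position"],s["ee_rot"])
E
```

```text
scene [[ 0.551  0.603 -0.577  1.19 ]
 [ 0.834 -0.414  0.364 -0.363]
 [-0.019 -0.682 -0.731  0.952]
 [ 0.     0.     0.     1.   ]]
board 0.76 [298.088 245.784] [ 0.557  0.068 -0.   ]
board 0.49 [264.32 206.01] [0.386 0.07  0.   ]
strip 0.92 [345.52  237.804] [0.612 0.178 0.012]
strip 0.39 [311.192 198.198] [0.445 0.189 0.012]
carton 0.87 [209.496 309.498] [ 0.604 -0.211  0.012]
carton 0.76 [169.68  238.308] [ 0.355 -0.2    0.012]
carton_top 0.8 [200.424 271.194] [ 0.606 -0.209  0.162]
carton_top 0.69 [150.304 198.408] [ 0.348 -0.214  0.162]
carton_mid 0.89 [277.984 152.586] [0.302 0.172 0.087]
carton_mid 0.84 [202.216 290.682] [ 0.6   -0.215  0.087]
bottle 0.78 [397.712 261.408] [0.738 0.245 0.   ]
tub 0.92 [380.296 216.888] [0.6   0.309 0.   ]
packet 0.86 [311.024 197.904] [0.434 0.196 0.   ]
brush 0.68 [319.816 296.814] [ 0.713  0.023 -0.   ]
top [[ 0.004 -0.995  0.1    0.425]
 [-1.    -0.006 -0.021  0.074]
 [ 0.022 -0.1   -0.995  1.326]
 [ 0.     0.     0.     1.   ]]
board 0.88 [268.8   214.116] [0.554 0.074 0.   ]
strip 0.58 [225.792 189.504] [0.612 0.179 0.012]
strip 0.21 [271.208 211.512] [0.559 0.069 0.012]
carton 0.81 [384.384 304.08 ] [ 0.337 -0.204  0.012]
carton 0.6 [382.592 195.51 ] [ 0.6   -0.204  0.012]
carton_top 0.85 [398.384 190.596] [ 0.591 -0.207  0.162]
carton_top 0.82 [216.216 332.094] [0.289 0.183 0.162]
carton_mid 0.84 [303.688 223.608] [ 0.524 -0.006  0.087]
carton_mid 0.7 [392.112 192.906] [ 0.596 -0.21   0.087]
bottle 0.92 [196.616 141.918] [0.732 0.254 0.   ]
bottle 0.67 [287.392 148.68 ] [0.717 0.029 0.   ]
tub 0.57 [302.12  223.818] [ 0.53  -0.007  0.   ]
packet 0.79 [220.92  263.214] [0.434 0.19  0.   ]
brush 0.82 [287.392 149.604] [0.715 0.029 0.   ]
1.0 [0.226 0.583 0.204] [0.578 3.088 0.   ]
```

View pics/scene0.png

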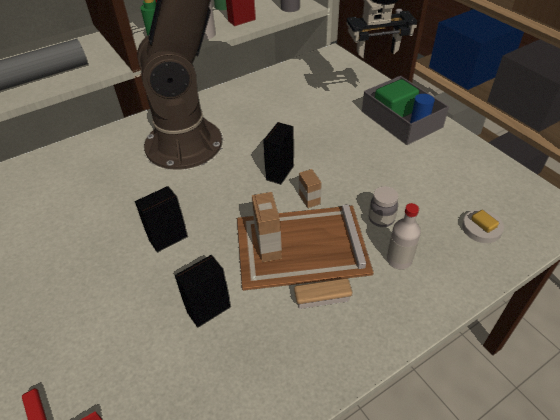

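View pics/top0.png

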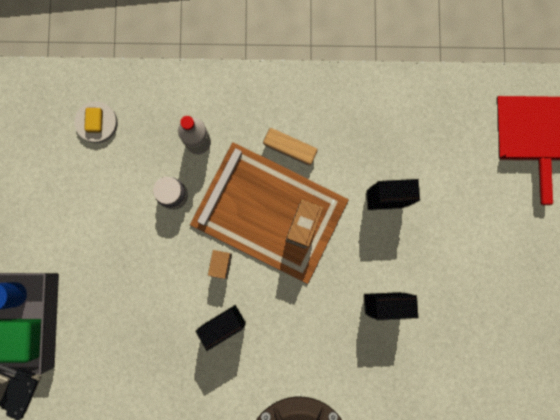

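The scene picture shows the carton at (267,228) on the board, with the strip at (352,237), the packet at (310,188), and the brush, bottle and tub. In the top view the strip is at (220,187), the carton's top is at (305,222) and there are three black look-alikes. I'll zoom in to get the yaw angles.

Run:
```python
from h import *
np.set_printoptions(precision=3,suppress=True)
im=cv2.imread("pics/top0.png")
cv2.imwrite("pics/crop.png",cv2.resize(im[135:290,185:355],None,fx=4.6,fy=3.85 and 4.6*.83,interpolation=cv2.INTER_CUBIC) if 0 else cv2.resize(im[140:290,185:355],None,fx=4,fy=4,interpolation=cv2.INTER_CUBIC))
for c in("top",):
  arm.get_image(c)
  for q,z in(("board",.012),("carton",.1),("strip",.02)):
    for r in arm.regions_of(c,q)[:4]:
      m=r["region"].astype(np.uint8)
      k=max(cv2.findContours(m,0,1)[0],key=cv2.contourArea)
      b=cv2.boxPoints(cv2.minAreaRect(k));print(q,r["conf"],m.sum(),b.tolist())
      w=np.array([onz(c,p,z)[:2] for p in b]);print(w.mean(0),np.linalg.norm(w-np.roll(w,1,0),axis=1),np.degrees(np.arctan2(*(w-np.roll(w,1,0)).T[::-1])))
```

```text
board 0.64 511 [[207.25851440429688, 275.1268310546875], [212.8634033203125, 248.97071838378906], [232.05364990234375, 253.0828857421875], [226.44876098632812, 279.239013671875]]
[0.432 0.192] [0.047 0.064 0.047 0.064] [  78.174  -11.193 -101.825  168.595]
board 0.59 11212 [[189.16812133789062, 225.6811065673828], [231.12765502929688, 140.8878936767578], [349.4522399902344, 199.4402618408203], [307.4927062988281, 284.23345947265625]]
[0.558 0.073] [0.318 0.231 0.324 0.23 ] [  64.009  -25.188 -116.24   153.428]
carton 0.96 1172 [[193.02940368652344, 329.38232421875], [235.2352752685547, 304.05877685546875], [248.2058563232422, 325.67645263671875], [205.99998474121094, 351.0]]
[0.291 0.179] [0.055 0.108 0.056 0.108] [  32.135  -59.024 -148.243  120.792]
carton 0.64 1417 [[365.00823974609375, 182.11053466796875], [418.75042724609375, 178.129638671875], [420.85955810546875, 206.60302734375], [367.11737060546875, 210.58392333984375]]
[ 0.591 -0.209] [0.066 0.124 0.066 0.124] [   3.527  -85.336 -177.038   94.575]
carton 0.63 1090 [[284.1929626464844, 241.83743286132812], [300.0627136230469, 198.55633544921875], [322.8638610839844, 206.91677856445312], [306.9941101074219, 250.1978759765625]]
[ 0.522 -0.004] [0.055 0.105 0.055 0.105] [  70.133  -19.97  -109.936  159.771]
strip 0.74 11171 [[188.4088134765625, 225.23202514648438], [230.2484130859375, 140.245361328125], [349.07867431640625, 198.74642944335938], [307.23907470703125, 283.73309326171875]]
[0.558 0.075] [0.317 0.23  0.323 0.229] [  64.125  -25.06  -116.123  153.55 ]
```

View pics/crop.png

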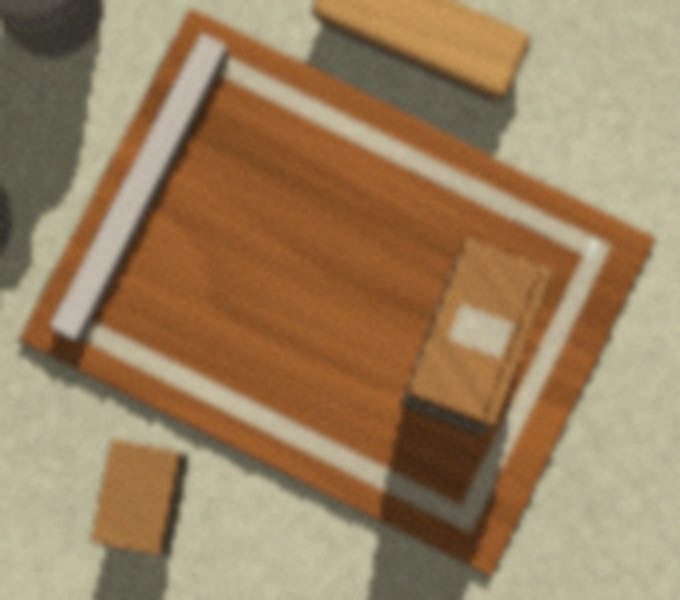

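The crop shows the board's corners at about (193,10), (655,240), (490,580) and (22,343). The corners of the carton's top face are at about (467,237), (550,266), (495,424) and (412,394). I'll turn these into world poses.

Run:
```python
from h import *
np.set_printoptions(precision=4,suppress=True)
def W(pts,z): return np.array([onz("top",np.array(p)/4+[185-.375,140-.375],z)[:2] for p in pts])
b=W([(193,10),(655,240),(490,580),(22,343)],.012)
print(b.mean(0),np.linalg.norm(b-np.roll(b,1,0),axis=1))
ux=(b[0]+b[3]-b[1]-b[2]); ang=np.arctan2(ux[1],ux[0])
uy=(b[3]+b[2]-b[0]-b[1]);print(np.degrees(ang),np.degrees(np.arctan2(uy[1],uy[0]))-90)
t=W([(467,237),(550,266),(495,424),(412,394)],.162)
print(t.mean(0),np.linalg.norm(t-np.roll(t,1,0),axis=1))
v=(t[3]+t[2]-t[0]-t[1]);print("carton yaw",np.degrees(np.arctan2(v[1],v[0]))-90)
c=b.mean(0);a=ang;R=np.array([[np.cos(a),-np.sin(a)],[np.sin(a),np.cos(a)]])
print("carton in board",(t.mean(0)-c)@R)
for n,z in(("packet",0),("brush",0),("bottle",0),("tub",0)):
  pass
s=arm.observe();from scipy.spatial.transform import Rotation as Ro
print(Ro.from_rotvec(s["ee_rot"]).as_matrix(),s["width"],s["clock"])
```

```text
[0.5567 0.0724] [0.2289 0.3164 0.2297 0.3161]
63.55179270651343 63.90827854078711
[ 0.5214 -0.0034] [0.0899 0.0474 0.0904 0.0472]
carton yaw 70.77678739121612
carton in board [-0.0836 -0.0021]
[[-0.9324  0.3615  0.    ]
 [ 0.3615  0.9324  0.0001]
 [-0.      0.0001 -1.    ]] 1.0015841996281396 1.2
```

Request:
move_arm:
  motion:
    - {"tx": -0.034,"ty": -0.035,"tz": -0.003}
    - {"tx": -0.034,"ty": -0.035,"tz": -0.003}
    - {"tx": -0.034,"ty": -0.035,"tz": -0.003}
    - {"tx": -0.034,"ty": -0.035,"tz": -0.003}
    - {"tx": -0.034,"ty": -0.035,"tz": -0.003}
    - {"tx": -0.034,"ty": -0.035,"tz": -0.003}
    - {"tx": -0.034,"ty": -0.035,"tz": -0.003}
    - {"tx": -0.034,"ty": -0.035,"tz": -0.003}
    - {"tx": -0.034,"ty": -0.035,"tz": -0.003}
    - {"tx": -0.034,"ty": -0.035,"tz": -0.003}
    - {"tx": -0.034,"ty": -0.035,"tz": -0.003}
    - {"tx": -0.034,"ty": -0.035,"tz": -0.003}
  gripper: 0

```text
invalid input
```

Request:
move_arm:
  motion:
    - {"tx": -0.034,"ty": -0.035,"tz": -0.003,"twist": 0.0}
    - {"tx": -0.034,"ty": -0.035,"tz": -0.003,"twist": 0.0}
    - {"tx": -0.034,"ty": -0.035,"tz": -0.003,"twist": 0.0}
    - {"tx": -0.034,"ty": -0.035,"tz": -0.003,"twist": 0.0}
    - {"tx": -0.034,"ty": -0.035,"tz": -0.003,"twist": 0.0}
    - {"tx": -0.034,"ty": -0.035,"tz": -0.003,"twist": 0.0}
    - {"tx": -0.034,"ty": -0.035,"tz": -0.003,"twist": 0.0}
    - {"tx": -0.034,"ty": -0.035,"tz": -0.003,"twist": 0.0}
    - {"tx": -0.034,"ty": -0.035,"tz": -0.003,"twist": 0.0}
    - {"tx": -0.034,"ty": -0.035,"tz": -0.003,"twist": 0.0}
    - {"tx": -0.034,"ty": -0.035,"tz": -0.003,"twist": 0.0}
    - {"tx": -0.034,"ty": -0.035,"tz": -0.003,"twist": 0.0}
  gripper: 0

```text
clock: 2.4
position: [0.455, 0.0418, 0.241]
ee_rot: [0.577, 3.087, 0.001]
force: [1.5, 0.1, -0.8]
width: 0.502
gripper_force: 0.0
```

Request:
move_arm:
  motion:
    - {"tx": -0.027,"ty": -0.028,"tz": 0.0,"twist": 0.0}
    - {"tx": -0.027,"ty": -0.028,"tz": 0.0,"twist": 0.0}
    - {"tx": -0.027,"ty": -0.028,"tz": 0.0,"twist": 0.0}
    - {"tx": 0.0,"ty": 0.0,"tz": 0.0,"twist": 0.095}
    - {"tx": 0.0,"ty": 0.0,"tz": 0.0,"twist": 0.095}
    - {"tx": 0.0,"ty": 0.0,"tz": 0.0,"twist": 0.095}
    - {"tx": 0.0,"ty": 0.0,"tz": 0.0,"twist": 0.095}
    - {"tx": 0.0,"ty": 0.0,"tz": 0.0,"twist": 0.095}
    - {"tx": 0.0,"ty": 0.0,"tz": 0.0,"twist": 0.095}
    - {"tx": 0.0,"ty": 0.0,"tz": 0.0,"twist": 0.095}
    - {"tx": 0.0,"ty": 0.0,"tz": 0.0,"twist": 0.095}
    - {"tx": 0.0,"ty": 0.0,"tz": 0.0,"twist": 0.095}

```text
clock: 3.6
position: [0.4997, -0.0639, 0.2405]
ee_rot: [2.38, 2.051, 0.001]
force: [-0.6, -0.5, 0.1]
width: 0.503
gripper_force: 0.0
```

Request:
move_arm:
  motion:
    - {"tx": 0.0,"ty": 0.0,"tz": 0.0,"twist": 0.06}
    - {"tx": 0.0,"ty": 0.0,"tz": 0.0,"twist": 0.063}
    - {"tx": 0.0,"ty": 0.0,"tz": 0.0,"twist": 0.0}

```text
clock: 3.9
position: [0.4997, -0.0638, 0.2405]
ee_rot: [2.562, 1.818, 0.0]
force: [-0.6, 0.1, -0.1]
width: 0.501
gripper_force: 0.0
```

```bash
cat > st.py <<'E'
from h import *
from scipy.spatial.transform import Rotation as Ro
np.set_printoptions(precision=4,suppress=True)
s=arm.observe();R=Ro.from_rotvec(s["ee_rot"]).as_matrix()
p=np.array(s["position"]);print(s["clock"],p,"yaw x",np.degrees(np.arctan2(R[1,0],R[0,0])),"j",np.array(s["joints"]),"F",s["force"])
def T(x,y,z): print("tool delta",R.T@(np.array([x,y,z])-p))
c=np.array([.5214,-.0034]);d=np.array([.329,.944])
E
python3 - <<'E'
from st import *
T(*(c-d*.060),.142); T(*(c-d*.0345),.142)
E
```

```text
3.9 [ 0.4997 -0.0638  0.2405] yaw x 70.7088478027601 j [-0.575   0.2288  0.7377  1.8519 -0.17    1.1246 -0.1133] F [-0.615   0.0906 -0.1075]
tool delta [0.0042 0.0006 0.0985]
tool delta [0.0297 0.0005 0.0985]
```

Request:
move_arm:
  motion:
    - {"tx": 0.0,"ty": 0.0,"tz": 0.03,"twist": 0.0}
    - {"tx": 0.0,"ty": 0.0,"tz": 0.035,"twist": 0.0}
    - {"tx": 0.0,"ty": 0.0,"tz": 0.033,"twist": 0.0}
    - {"tx": 0.01,"ty": 0.0,"tz": 0.0,"twist": 0.0}
    - {"tx": 0.01,"ty": 0.0,"tz": 0.0,"twist": 0.0}
    - {"tx": 0.006,"ty": 0.0,"tz": 0.0,"twist": 0.0}
    - {"tx": 0.006,"ty": 0.0,"tz": 0.0,"twist": 0.0}
    - {"tx": 0.006,"ty": 0.0,"tz": 0.0,"twist": 0.0}
    - {"tx": 0.006,"ty": 0.0,"tz": 0.0,"twist": 0.0}

```text
clock: 4.8
position: [0.5147, -0.0217, 0.1431]
ee_rot: [2.56, 1.82, 0.002]
force: [0.1, 0.2, 0.2]
width: 0.502
gripper_force: 0.0
```

Run:
```python
from st import *
T(*(c-d*.0345),.142)
cv2.imwrite("pics/s1.png",cv2.resize(arm.get_image("scene")[100:310,180:460],None,fx=2.5,fy=2.5)[:,:,::-1])
```

```text
4.8 [ 0.5147 -0.0217  0.1431] yaw x 70.81707421384539 j [-0.5757  0.3654  0.6791  1.9576 -0.2879  0.9139 -0.0859] F [0.0695 0.2366 0.2424]
tool delta [-0.015   0.0003  0.0011]
```

View pics/s1.png

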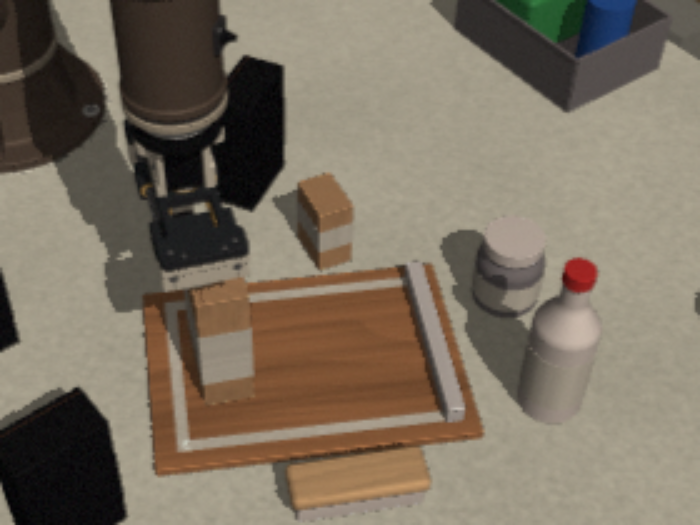

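The crop shows the gripper at (200,250) just behind the carton's top at (222,295). The carton is near the start of its tip. I'll keep pushing.

Request:
move_arm:
  motion:
    - {"tx": 0.007,"ty": 0.0,"tz": 0.0,"twist": 0.0}
    - {"tx": 0.007,"ty": 0.0,"tz": 0.0,"twist": 0.0}
    - {"tx": 0.007,"ty": 0.0,"tz": 0.0,"twist": 0.0}
    - {"tx": 0.007,"ty": 0.0,"tz": 0.0,"twist": 0.0}
    - {"tx": 0.005,"ty": 0.0,"tz": 0.0,"twist": 0.0}
    - {"tx": 0.0,"ty": 0.0,"tz": 0.0,"twist": 0.0}
    - {"tx": 0.0,"ty": 0.0,"tz": 0.0,"twist": 0.0}
    - {"tx": 0.0,"ty": 0.0,"tz": 0.0,"twist": 0.0}

```text
clock: 5.65
position: [0.5249, 0.0084, 0.1424]
ee_rot: [2.561, 1.819, -0.0]
force: [0.2, -0.1, -1.4]
width: 0.5
gripper_force: 0.0
```

Run:
```python
from st import *
a=cv2.resize(arm.get_image("scene")[120:300,220:390],None,fx=2.35,fy=2.35)
b=cv2.resize(arm.get_image("top")[130:290,185:355],None,fx=2.35,fy=2.35*1.125)
cv2.imwrite("pics/s2.png",np.hstack([a,b])[:,:,::-1])
```

```text
5.65 [0.5249 0.0084 0.1424] yaw x 70.75526803854483 j [-0.6201  0.3829  0.671   1.9343 -0.2954  0.9232 -0.1397] F [ 0.1825 -0.1269 -1.3991]
```

View pics/s2.png

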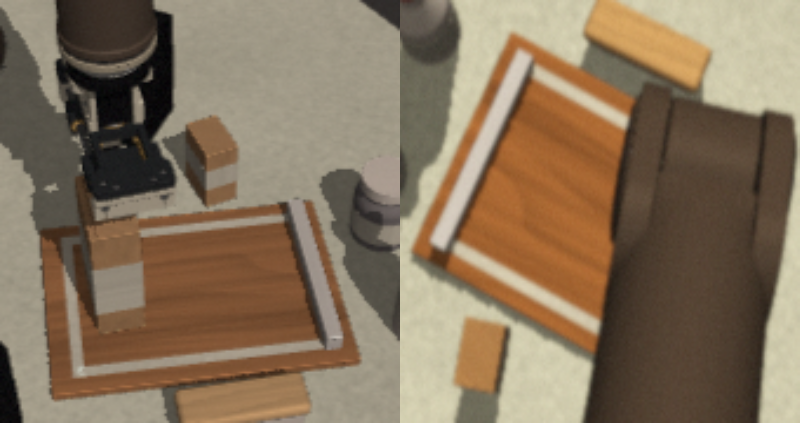

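Run:
```python
from st import *
def q(P): 
  a=proj("scene",P); return a,(a-[220,120])*2.35
for P in [p,p+[0,0,.1],[.5214,-.0034,.162],[.5214,-.0034,.012],[*(c+d*.025),.012]]: print(P,*q(P))
im=arm.get_image("scene")
for k in("carton","carton_top","carton_mid"):
  for r in arm.place_of("scene",k)[:4]: print(k,r["conf"],px(r["point"]))
for r in arm.regions_of("scene","carton")[:4]:
  m=r["region"];ys,xs=np.where(m);print(r["conf"],m.sum(),xs.min(),xs.max(),ys.min(),ys.max())
w=arm.get_image("wrist")
a=cv2.resize(im[160:270,240:310],None,fx=5,fy=5);cv2.imwrite("pics/s3.png",np.hstack([a,np.pad(cv2.resize(w,(448,336)),((0,214),(0,0),(0,0)))])[:,:,::-1])
```

```text
5.75 [0.5249 0.0084 0.1425] yaw x 70.75495890985759 j [-0.6201  0.3828  0.6709  1.9343 -0.2955  0.9232 -0.1397] F [-0.5759  0.262   0.9833]
[0.5249 0.0084 0.1425] [269.6082 210.1676] [116.5793 211.8937]
[0.5249 0.0084 0.2425] [267.4832 179.0807] [111.5855 138.8396]
[0.5214, -0.0034, 0.162] [264.0966 205.6087] [103.6271 201.1804]
[0.5214, -0.0034, 0.012] [267.3462 246.2178] [111.2636 296.6118]
[np.float64(0.529625), np.float64(0.0202), 0.012] [276.8665 244.2246] [133.6363 291.9279]
carton 0.98 [167.216 236.292]
carton 0.86 [268.52  247.716]
carton 0.83 [279.216 175.098]
carton 0.57 [210.224 309.918]
carton_top 0.94 [157.416 196.896]
carton_top 0.93 [278.712 136.08 ]
carton_top 0.84 [266.616 205.59 ]
carton_top 0.68 [199.808 271.488]
carton_mid 0.91 [160.384 218.82 ]
carton_mid 0.82 [279.608 152.796]
carton_mid 0.78 [263.816 227.808]
carton_mid 0.76 [205.576 288.12 ]
0.92 537 272 293 124 182
0.8 2618 175 231 256 326
0.7 2220 135 187 186 251
0.64 1242 252 281 195 261
```

View pics/s3.png

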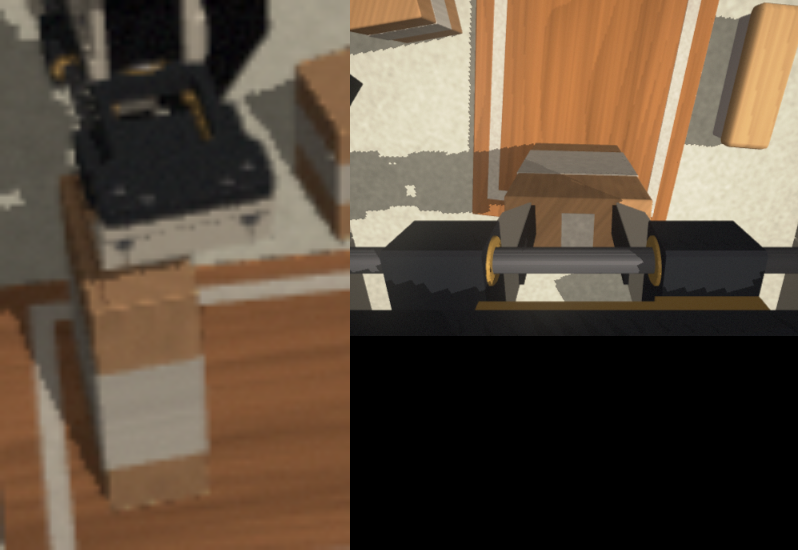

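Run:
```python
from st import *
print(arm.calibration("wrist"))
def P(l,th,w=0,t=0): # l along height, t thickness offset from mid, w width
  # local x rel pivot = t-25 
  x=t-.025; X=x*np.cos(th)+l*np.sin(th); Z=-x*np.sin(th)+l*np.cos(th)
  n=np.array([-d[1],d[0]]); q=c+d*(.025+X)+n*w; return np.array([*q,.012+Z])
for th in(0,.1,.2,.3,.5):
  print(th,"scene top",proj("scene",P(.15,th)),"foot",proj("scene",P(0,th)),"mid",proj("scene",P(.075,th)),"wristtop",proj("wrist",P(.15,th)),
   "front top edge corners scene",(proj("scene",P(.15,th,-.045,-.025))-[240,160])*5,(proj("scene",P(.15,th,-.045,.025))-[240,160])*5,(proj("scene",P(0,th,-.045,.025))-[240,160])*5)
print("tcp",proj("wrist",p), "fingers wrist",[proj("wrist",p+R[:,1]*k) for k in(-.023,.023)])
```

```text
6.05 [0.525  0.0087 0.1425] yaw x 70.78014454150593 j [-0.6203  0.3829  0.6706  1.9341 -0.2955  0.9231 -0.1398] F [ 0.1233 -0.0282 -0.0744]
{'K': array([[363.316 ,   0.    , 279.2407],
       [  0.    , 363.316 , 210.7887],
       [  0.    ,   0.    ,   1.    ]]), 'T': array([[ 0.9441, -0.3141, -0.0998,  0.5518],
       [-0.3296, -0.9001, -0.2851,  0.0864],
       [-0.0003,  0.302 , -0.9533,  0.3229],
       [ 0.    ,  0.    ,  0.    ,  1.    ]])}
0 scene top [264.0966 205.6087] foot [267.3462 246.2178] mid [265.7989 226.8821] wristtop [281.1103 294.136 ] front top edge corners scene [ 87.5711 308.3933] [195.5679 286.7433] [205.1846 488.8147]
0.1 scene top [270.4026 203.8479] foot [267.3448 245.5927] mid [268.8026 225.6906] wristtop [281.1595 268.4428] front top edge corners scene [120.1    295.4597] [227.6467 281.4333] [205.1846 488.8147]
0.2 scene top [276.7611 202.5362] foot [267.4391 244.952 ] mid [271.8914 224.6936] wristtop [281.1967 239.4421] front top edge corners scene [153.5834 284.6685] [259.2772 278.4272] [205.1846 488.8147]
0.3 scene top [283.0893 201.688 ] foot [267.6285 244.3022] mid [275.0297 223.9025] wristtop [281.2195 207.897 ] front top edge corners scene [187.5748 276.1607] [290.0583 277.7385] [205.1846 488.8147]
0.5 scene top [295.3328 201.4021] foot [268.2858 243.0016] mid [281.31   222.9698] wristtop [281.2161 141.3977] front top edge corners scene [255.2751 266.3649] [347.5856 283.1876] [205.1846 488.8147]
tcp [279.9155 254.7669] fingers wrist [array([237.472, 254.777]), array([322.3635, 254.7568])]
```

The networks and my projections both say the carton is still upright and hasn't moved, even though the TCP reads past its face. I'll look closely at the wrist view.

Run:
```python
from st import *
w=arm.get_image("wrist").copy();s=arm.get_image("scene")
print(arm.observe()["width"])
cv2.imwrite("pics/s4.png",np.hstack([cv2.resize(w[160:400,160:400],(480,480)),np.pad(cv2.resize(s[165:265,245:310],(312,480),interpolation=cv2.INTER_CUBIC),((0,0),(0,0),(0,0)))])[:,:,::-1])
```

```text
6.05 [0.525  0.0087 0.1425] yaw x 70.78014454150593 j [-0.6203  0.3829  0.6706  1.9341 -0.2955  0.9231 -0.1398] F [ 0.1233 -0.0282 -0.0744]
0.5026294791212975
```

View pics/s4.png

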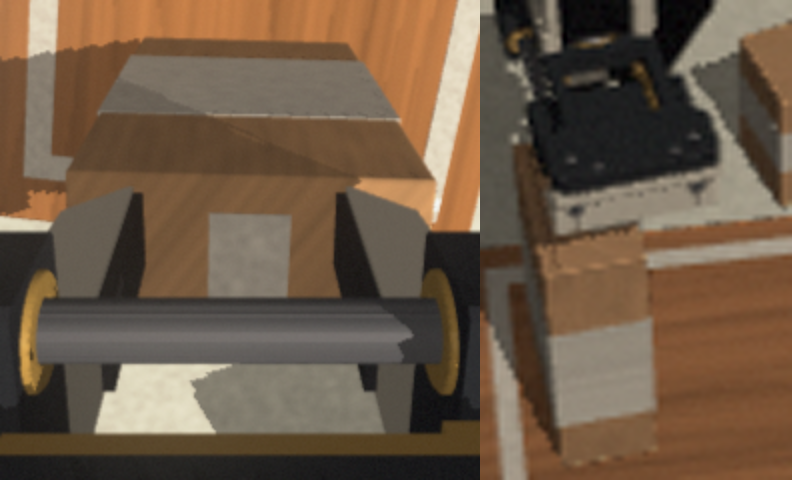

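Run:
```python
from st import *
for up in(0,.02):
  for dx in(-.0095,.0095): print("wrist tip",up,dx,(proj("wrist",p+R[:,1]*-.023+R[:,0]*dx+[0,0,up])-160)*2)
X,Y=R[:,0],R[:,1]
for h in(.066,.09):
  for sx in(-.0375,.0375): print("body",h,sx,[((proj("scene",p+k*Y+sx*X+[0,0,h])-[245,165])*4.8).round() for k in(-.095,.095)])
for h in(0,.03): print("tip",[((proj("scene",p+k*Y+[0,0,h])-[245,165])*4.8).round() for k in(-.04,.04)])
# carton top corners in wrist for height variations
n=np.array([-d[1],d[0]])
for zt in(.142,.162):
  print("wrist top front corners",zt,[((proj("wrist",[*(c+d*.025+n*w),zt])-160)*2).round() for w in(-.045,.045)])
```

```text
6.15 [0.525  0.0087 0.1424] yaw x 70.78571626587187 j [-0.6204  0.383   0.6706  1.9341 -0.2955  0.9232 -0.1398] F [ 0.4902  0.1663 -0.0438]
wrist tip 0 -0.0095 [156.0348 221.2819]
wrist tip 0 0.0095 [153.5656 156.9941]
wrist tip 0.02 -0.0095 [147.315  258.2006]
wrist tip 0.02 0.0095 [144.2908 188.1185]
body 0.066 -0.0375 [array([-4.,  5.]), array([ 76., 283.])]
body 0.066 0.0375 [array([144., -22.]), array([242., 249.])]
body 0.09 -0.0375 [array([ -8., -32.]), array([ 73., 246.])]
body 0.09 0.0375 [array([142., -59.]), array([241., 212.])]
tip [array([101., 161.]), array([137., 275.])]
tip [array([ 98., 118.]), array([135., 233.])]
wrist top front corners 0.142 [array([411., 146.]), array([ 73., 146.])]
wrist top front corners 0.162 [array([430., 176.]), array([ 55., 177.])]
```

Once the gripper is part open, its fingertips sit about 20 mm above the TCP. That means the fingers skimmed over the top without touching the carton. I'll raise, back off, go lower and push again.

Request:
move_arm:
  motion:
    - {"tx": 0.0,"ty": 0.0,"tz": -0.02,"twist": 0.0}
    - {"tx": -0.035,"ty": 0.0,"tz": 0.0,"twist": 0.0}
    - {"tx": -0.035,"ty": 0.0,"tz": 0.0,"twist": 0.0}
    - {"tx": 0.0,"ty": 0.0,"tz": 0.025,"twist": 0.0}
    - {"tx": 0.0,"ty": 0.0,"tz": 0.022,"twist": 0.0}
    - {"tx": 0.01,"ty": 0.0,"tz": 0.0,"twist": 0.0}
    - {"tx": 0.008,"ty": 0.0,"tz": 0.0,"twist": 0.0}
    - {"tx": 0.006,"ty": 0.0,"tz": 0.0,"twist": 0.0}
    - {"tx": 0.006,"ty": 0.0,"tz": 0.0,"twist": 0.0}
    - {"tx": 0.006,"ty": 0.0,"tz": 0.0,"twist": 0.0}
    - {"tx": 0.0,"ty": 0.0,"tz": 0.0,"twist": 0.0}

```text
clock: 7.25
position: [0.5144, -0.022, 0.1158]
ee_rot: [2.559, 1.822, 0.001]
force: [-0.2, 0.4, 0.1]
width: 0.498
gripper_force: 0.1
```

```bash
cat > ck.py <<'E'
from st import *
arm.get_image("scene")
for k in("carton_top","carton_mid","carton"):
  for r in arm.place_of("scene",k)[:5]:
    q=px(r["point"])
    if 235<q[0]<340 and 195<q[1]<265: print(k,r["conf"],q)
E
python3 ck.py; python3 -c "
from st import *
print((p[:2]-c)@d)"
```

```text
7.25 [ 0.5144 -0.022   0.1158] yaw x 70.88609903782404 j [-0.5555  0.4036  0.6617  1.9876 -0.3262  0.8551 -0.0493] F [-0.2325  0.3981  0.0599]
carton_top 0.72 [269.976 204.204]
carton_mid 0.72 [270.424 228.48 ]
carton 0.92 [269.304 248.388]
7.45 [ 0.5136 -0.0236  0.1155] yaw x 70.77082280947488 j [-0.5537  0.4036  0.6627  1.9889 -0.3259  0.8548 -0.0486] F [ 0.1895 -0.7675 -0.8879]
-0.021634596004243986
```

It is tipping now, at roughly 0.1 rad. I'll keep pushing.

Request:
move_arm:
  motion:
    - {"tx": 0.006,"ty": 0.0,"tz": 0.0,"twist": 0.0}
    - {"tx": 0.006,"ty": 0.0,"tz": 0.0,"twist": 0.0}
    - {"tx": 0.006,"ty": 0.0,"tz": 0.0,"twist": 0.0}
    - {"tx": 0.006,"ty": 0.0,"tz": 0.0,"twist": 0.0}
    - {"tx": 0.006,"ty": 0.0,"tz": 0.0,"twist": 0.0}
    - {"tx": 0.004,"ty": 0.0,"tz": 0.0,"twist": 0.0}
    - {"tx": 0.0,"ty": 0.0,"tz": 0.0,"twist": 0.0}
    - {"tx": 0.0,"ty": 0.0,"tz": 0.0,"twist": 0.0}
    - {"tx": 0.0,"ty": 0.0,"tz": 0.0,"twist": 0.0}

```text
clock: 8.35
position: [0.5249, 0.0084, 0.1154]
ee_rot: [2.561, 1.819, -0.0]
force: [-0.9, 0.1, 0.7]
width: 0.502
gripper_force: 0.0
```

```bash
python3 ck.py; python3 -c "
from st import *
print((p[:2]-c)@d)"
```

```text
8.35 [0.5249 0.0084 0.1154] yaw x 70.76537636807151 j [-0.6034  0.4203  0.6562  1.9635 -0.3328  0.8658 -0.106 ] F [-0.9163  0.0899  0.6794]
carton_top 0.71 [337.904 226.086]
carton_top 0.71 [310.912 202.188]
carton_mid 0.6 [306.488 231.882]
carton 0.75 [280.28 238.98]
8.55 [0.525  0.0086 0.1155] yaw x 70.76357235378309 j [-0.6034  0.4203  0.6561  1.9634 -0.333   0.8658 -0.106 ] F [ 0.3387  0.1019 -0.5149]
0.012466374460384982
```

Request:
move_arm:
  motion:
    - {"tx": -0.04,"ty": 0.0,"tz": 0.0,"twist": 0.0}
    - {"tx": -0.04,"ty": 0.0,"tz": 0.0,"twist": 0.0}
    - {"tx": -0.04,"ty": 0.0,"tz": 0.0,"twist": 0.0}
    - {"tx": 0.0,"ty": 0.0,"tz": 0.0,"twist": 0.0}

```text
clock: 8.95
position: [0.4833, -0.1103, 0.116]
ee_rot: [2.567, 1.808, -0.001]
force: [1.2, 0.0, -1.1]
width: 0.501
gripper_force: 0.0
```

```bash
cat > pose.py <<'E'
from st import *
B=np.array([.5567,.0724]);a=np.radians(63.6);RB=np.array([[np.cos(a),-np.sin(a)],[np.sin(a),np.cos(a)]])
def look(cams=("scene","top","wrist")):
  for cam in cams:
    im=arm.get_image(cam)
    for k in("carton_top","carton_mid","carton","strip"):
      for r in arm.place_of(cam,k)[:5]:
        w=onz(cam,px(r["point"]),.012 if k=="strip" else .037)[:2];b=(w-B)@RB
        if abs(b[0])<.17 and abs(b[1])<.1: print(cam,k,round(r["conf"],2),px(r["point"]),"board xy",b)
E
python3 - <<'E'
from pose import *
look()
s=cv2.resize(arm.get_image("scene")[170:300,225:385],(480,390));t=cv2.resize(arm.get_image("top")[135:290,185:345],(320,310));w=cv2.resize(arm.get_image("wrist"),(320,240))
o=np.zeros((560,800,3),np.uint8);o[:390,:480]=s;o[:310,480:]=t;o[310:550,480:]=w
cv2.imwrite("pics/s5.png",o[:,:,::-1])
E
```

```text
8.95 [ 0.4833 -0.1103  0.116 ] yaw x 70.32688371577594 j [-0.4043  0.3751  0.6817  2.0322 -0.3138  0.8371  0.1129] F [ 1.2461  0.0278 -1.1235]
scene carton_top 0.57 [336.224 226.002] board xy [0.0977 0.0194]
scene carton_mid 0.65 [307.216 235.704] board xy [ 0.019  -0.0024]
scene carton 0.73 [280.392 237.888] board xy [-0.0491 -0.0001]
scene strip 0.95 [347.2   236.586] board xy [0.1244 0.001 ]
top carton_top 0.93 [229.208 198.786] board xy [0.0998 0.0163]
top carton_mid 0.98 [258.384 207.606] board xy [0.0281 0.0039]
top carton_mid 0.35 [228.424 198.198] board xy [0.1021 0.0159]
top carton 0.81 [290.808 220.71 ] board xy [-0.055  -0.0029]
top carton 0.57 [227.304 200.886] board xy [0.1015 0.0228]
top strip 0.87 [222.712 192.696] board xy [0.1237 0.0081]
wrist carton 0.87 [283.08    5.712] board xy [-0.0542  0.0001]
```

View pics/s5.png

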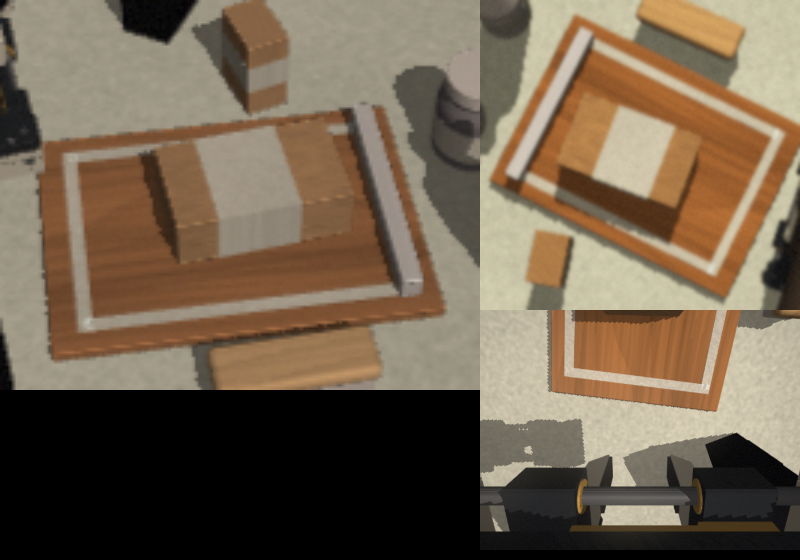

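The carton lies on its broad side inside the tape. Its top end is about 26 mm short of the strip and it is turned about 7°. Next I'll align the gripper with the board and get behind the foot end.

Request:
move_arm:
  motion:
    - {"tx": 0.0,"ty": 0.0,"tz": 0.0,"twist": 0.04}
    - {"tx": 0.0,"ty": 0.0,"tz": 0.0,"twist": 0.04}
    - {"tx": 0.0,"ty": 0.0,"tz": 0.0,"twist": 0.0}

```text
clock: 10.15
position: [0.4855, -0.1046, 0.1154]
ee_rot: [2.671, 1.654, -0.0]
force: [0.4, -0.8, 0.3]
width: 0.497
gripper_force: 0.0
```

Run:
```python
from pose import *
for b in((-.1,.008),(-.062,.008),(-.036,.008)): T(*(B+RB@b),.022)
```

```text
10.15 [ 0.4855 -0.1046  0.1154] yaw x 63.526124389499934 j [-0.4348  0.384   0.7115  2.0316 -0.3342  0.8413  0.0048] F [ 0.3777 -0.7991  0.2574]
tool delta [ 0.0901 -0.023   0.0934]
tool delta [ 0.1281 -0.0231  0.0934]
tool delta [ 0.1541 -0.0231  0.0934]
```

Request:
move_arm:
  motion:
    - {"tx": 0.04,"ty": -0.012,"tz": 0.0,"twist": 0.0}
    - {"tx": 0.04,"ty": -0.011,"tz": 0.0,"twist": 0.0}
    - {"tx": 0.0,"ty": 0.0,"tz": 0.035,"twist": 0.0}
    - {"tx": 0.0,"ty": 0.0,"tz": 0.035,"twist": 0.0}
    - {"tx": 0.0,"ty": 0.0,"tz": 0.023,"twist": 0.0}
    - {"tx": 0.01,"ty": 0.0,"tz": 0.0,"twist": 0.0}
    - {"tx": 0.01,"ty": 0.0,"tz": 0.0,"twist": 0.0}
    - {"tx": 0.01,"ty": 0.0,"tz": 0.0,"twist": 0.0}
    - {"tx": 0.006,"ty": 0.0,"tz": 0.0,"twist": 0.0}
    - {"tx": 0.005,"ty": 0.0,"tz": 0.0,"twist": 0.0}
    - {"tx": 0.005,"ty": 0.0,"tz": 0.0,"twist": 0.0}
    - {"tx": 0.005,"ty": 0.0,"tz": 0.0,"twist": 0.0}

```text
clock: 11.35
position: [0.5228, 0.0227, 0.0227]
ee_rot: [2.67, 1.655, -0.001]
force: [-3.0, -3.3, 1.9]
width: 0.501
gripper_force: 1.8
```

Run:
```python
from pose import *
print((p[:2]-B)@RB); look(("scene","top"))
```

```text
11.35 [0.5228 0.0227 0.0227] yaw x 63.56413287806475 j [-0.5672  0.5619  0.5883  2.0433 -0.4908  0.6769 -0.1198] F [-3.0012 -3.3431  1.9113]
[-0.0596  0.0083]
scene carton_top 0.83 [339.08  229.404] board xy [0.1027 0.0071]
scene carton_mid 0.89 [307.888 231.504] board xy [0.0228 0.0112]
scene carton 0.74 [284.2 237.3] board xy [-0.0393  0.0005]
scene strip 0.74 [300.104 247.8  ] board xy [-0.0015 -0.0188]
scene strip 0.63 [347.984 234.486] board xy [0.1279 0.0077]
scene strip 0.17 [338.184 226.212] board xy [0.1083 0.0393]
top carton_top 0.57 [231.    196.392] board xy [0.0986 0.0092]
top carton_mid 0.91 [256.424 207.9  ] board xy [0.032  0.0066]
top carton_mid 0.5 [222.6   187.404] board xy [ 0.1264 -0.001 ]
top strip 0.7 [225.288 190.806] board xy [0.1203 0.0012]
```

Request:
move_arm:
  motion:
    - {"tx": 0.005,"ty": 0.0,"tz": 0.0,"twist": 0.0}
    - {"tx": 0.005,"ty": 0.0,"tz": 0.0,"twist": 0.0}
    - {"tx": 0.005,"ty": 0.0,"tz": 0.0,"twist": 0.0}
    - {"tx": 0.003,"ty": 0.0,"tz": 0.0,"twist": 0.0}
    - {"tx": 0.0,"ty": 0.0,"tz": 0.0,"twist": 0.0}
    - {"tx": 0.0,"ty": 0.0,"tz": 0.0,"twist": 0.0}

```text
clock: 12.45
position: [0.5316, 0.0396, 0.0224]
ee_rot: [2.67, 1.656, 0.001]
force: [0.2, -0.6, -0.2]
width: 0.501
gripper_force: 0.0
```

Run:
```python
from pose import *
print((p[:2]-B)@RB); look(("scene","top"))
```

```text
12.45 [0.5316 0.0396 0.0224] yaw x 63.623695126766634 j [-0.5928  0.574   0.5881  2.0208 -0.4945  0.6883 -0.1484] F [ 0.1902 -0.5783 -0.1957]
[-0.0405  0.0079]
scene carton_top 0.91 [345.912 230.202] board xy [0.1194 0.002 ]
scene carton_mid 0.74 [316.008 235.284] board xy [ 0.0412 -0.0041]
scene carton 0.71 [290.304 237.216] board xy [-0.024  -0.0014]
scene strip 0.88 [349.328 236.796] board xy [ 0.1297 -0.0004]
top carton_mid 0.63 [252.672 203.49 ] board xy [0.0447 0.0012]
top strip 0.82 [224.672 184.506] board xy [ 0.1287 -0.0119]
```

Request:
move_arm:
  motion:
    - {"tx": 0.002,"ty": 0.0,"tz": 0.0,"twist": 0.0}
    - {"tx": 0.002,"ty": 0.0,"tz": 0.0,"twist": 0.0}
    - {"tx": 0.002,"ty": 0.0,"tz": 0.0,"twist": 0.0}
    - {"tx": 0.0,"ty": 0.0,"tz": 0.0,"twist": 0.0}

```text
clock: 13.35
position: [0.534, 0.0446, 0.0224]
ee_rot: [2.67, 1.655, -0.0]
force: [-0.5, -1.6, 1.5]
width: 0.498
gripper_force: 1.1
```

Request:
move_arm:
  motion:
    - {"tx": 0.002,"ty": 0.0,"tz": 0.0,"twist": 0.0}
    - {"tx": 0.0,"ty": 0.0,"tz": 0.0,"twist": 0.0}

```text
clock: 13.55
position: [0.5345, 0.0456, 0.0224]
ee_rot: [2.67, 1.654, -0.001]
force: [-0.8, -4.7, 2.9]
width: 0.5
gripper_force: 2.7
```

Request:
move_arm:
  motion:
    - {"tx": 0.002,"ty": 0.0,"tz": 0.0,"twist": 0.0}
    - {"tx": 0.0,"ty": 0.0,"tz": 0.0,"twist": 0.0}

```text
clock: 13.75
position: [0.5345, 0.0456, 0.0224]
ee_rot: [2.67, 1.652, -0.005]
force: [-5.8, -11.0, 6.1]
width: 0.501
gripper_force: 5.8
```

Request:
move_arm:
  motion:
    - {"tx": 0.002,"ty": 0.0,"tz": 0.0,"twist": 0.0}
    - {"tx": 0.0,"ty": 0.0,"tz": 0.0,"twist": 0.0}

```text
clock: 13.95
position: [0.5344, 0.0456, 0.0224]
ee_rot: [2.671, 1.651, -0.008]
force: [-8.2, -15.7, 10.1]
width: 0.501
gripper_force: 8.9
```

The position has stopped advancing and the force is rising, so the carton is against the strip. I'll back off and check.

Request:
move_arm:
  motion:
    - {"tx": -0.01,"ty": 0.0,"tz": 0.0,"twist": 0.0}
    - {"tx": -0.03,"ty": 0.0,"tz": 0.0,"twist": 0.0}
    - {"tx": -0.04,"ty": 0.0,"tz": 0.0,"twist": 0.0}
    - {"tx": 0.0,"ty": 0.0,"tz": -0.045,"twist": 0.0}
    - {"tx": -0.04,"ty": 0.0,"tz": -0.03,"twist": 0.0}
    - {"tx": -0.04,"ty": 0.0,"tz": 0.0,"twist": 0.0}

```text
clock: 14.55
position: [0.4681, -0.0939, 0.1006]
ee_rot: [2.665, 1.657, 0.01]
force: [-0.3, -1.4, -0.3]
width: 0.499
gripper_force: 0.0
```

Run:
```python
from pose import *
look(("scene","top"))
s=cv2.resize(arm.get_image("scene")[170:300,225:385],(480,390));t=cv2.resize(arm.get_image("top")[135:290,185:345],(320,310))
o=np.zeros((390,800,3),np.uint8);o[:,:480]=s;o[:310,480:]=t
cv2.imwrite("pics/s6.png",o[:,:,::-1])
```

```text
14.55 [ 0.4681 -0.0939  0.1006] yaw x 63.73703289170844 j [-0.4564  0.372   0.7072  2.0965 -0.3453  0.7804  0.0063] F [-0.3499 -1.3678 -0.2632]
scene carton_top 0.88 [346.92 230.79] board xy [ 0.1215 -0.0003]
scene carton_top 0.65 [344.4 237.3] board xy [ 0.1107 -0.0206]
scene carton_mid 0.79 [319.816 234.906] board xy [ 0.0509 -0.0042]
scene carton 0.93 [291.816 235.41 ] board xy [-0.0195  0.004 ]
scene strip 0.59 [346.584 234.78 ] board xy [0.1241 0.0072]
top carton_top 0.63 [222.6   188.202] board xy [0.1255 0.0007]
top carton_mid 0.82 [248.416 202.482] board xy [0.0549 0.0036]
top carton 0.93 [279.608 218.484] board xy [-0.0288  0.0044]
top strip 0.69 [223.384 189.798] board xy [0.1255 0.0011]
```

View pics/s6.png

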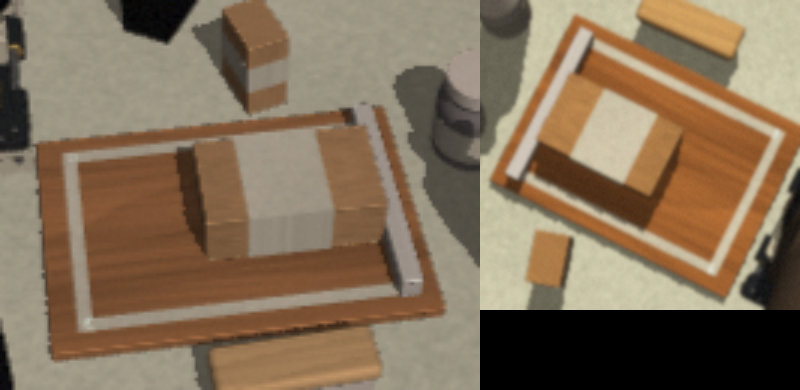

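The carton lies flush and square against the strip, centred between the tapes. Its top end is at (375,180) in the scene view, and the packet, brush and tub look undisturbed.

```bash
python3 -c "
from cell import arm
print(arm.sign_off())"
```

```text
the job is handed in; nothing more can be done
None
```

The carton was toppled onto its broad side and pushed square and flush against the strip, inside the tape, and the job is handed in; the sign-off returned no verdict, so I can't confirm how it was judged.

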